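Press a cheese with the ratchet press

ROBOT

A 6-joint arm with a two-finger parallel gripper is mounted at the origin on a cart in front of the work surface, level with it; the furniture and walls round the work are solid. World frame = base frame: x ahead of the robot, y to its left, z up, the work surface at z = 0. Lengths are in m, angles in rad, forces in N, time in s.
With the tool pointing down it reaches from about 0.275 to 0.85 m from the base axis. Payload 19 kg.
Tool frame: the origin (TCP) lies between the finger pads; the fingertips stand 14 mm ahead of it and the grasp point (between the pads) lies 5 mm behind it; z points along the fingers, y is the line along which they close (so a half turn about z gives the same grasp; the last joint's range is limited). The gripper opens to 85 mm and grips with 20 to 120 N. Pads are 22 mm wide; open, the fingers measure 114 mm over their backs; the gripper's body (76 mm by 85 mm) begins 54 mm behind the grasp point. The pads swing forward as they close: fully open they stand 13 mm farther back than shut.
Start: joints at [1.212, 0.15, 1.437, -0, 1.554, -0.134], TCP at [0.128, 0.561, 0.245] pointing down, gripper open.
Joint ranges: [-2.8, 2.8], [-0.68, 2.1], [0.12, 2.68], [-1.39, 4.53], [0.16, 2.79], [-2.81, 2.81]. Speed limits (rad/s): [1.89, 1.89, 2.22, 3.01, 3.01, 3.01].

INTERFACE

Orientations are given as a unit quaternion [w, x, y, z].
In Python, from bench import * gives the robot as it stands.
- The arm moves only by the tool arm_command, never from a script. Its argument "plan" is a list of rows, each an object of numbers: "wx", "wy", "wz": the turn, a rotation vector about the tool's x, y, z in degrees; "dx", "dy", "dz": the shift along the tool's x, y, z in mm; "grip": the closure, from 0 (fully open) to 1 (shut). In form: [{"wx": .., "wy": .., "wz": .., "dx": .., "dy": .., "dz": .., "grip": ..}, ...]. A call has 1 to 12 rows; each row shifts and turns the commanded pose from where the row before left it, along the tool's axes as they then stand; what a row does not reach is not made up. A row lasts 1/8 s, in which the tool goes at most 62.5 mm and 10.7 degrees, less where a joint would pass 70% of its speed; a pose out of reach is approached as far as the arm can. A call is refused whole if a number of a shift passes 62.5 or a number of a turn 10.7, either way. A call with a gripper value outside its range is refused whole. The fingers move at their own pace and stop on an object; the grip force is fixed at half the most. Time passes only in rows, so rows that do not move let the fingers close. It gives the time, the measured TCP pose, the force, the opening and the grip force at its end, in the units of the state.
- observe(): the state, without advancing time (a new reading comes with each control period).
- capture(name): name is "side" or "top" or "wrist"; returns (picture, depth): 384x512x3 uint8, red, green, blue; 384x512 float32, m along the optical axis (not along the pixel's ray), 0 where there is no reading.
- get_calibration(name): a dict with "fx", "fy", "cx", "cy" (pixels), "T" (4x4, takes a point from camera to world coordinates). Camera axes: x right, y down, z forward; pixel columns grow to the right and rows downward; lengths in m; the calibration is good to about 2 mm. A picture is of the moment at which its call begins: read the wrist's pose just before it. get_calibration takes no time and is no camera call; for the wrist camera it gives the pose at the moment of the call.
- finish_job(): hands the job in; it is judged then, once.
Trained networks look in the newest picture that a camera, given by its name, has taken for a name from the list of things; names that differ only in an ending like _2 or _b are one class to them, and where a whole thing is asked for, a point or a joint stands for the part that bears it (a point fixed in the world has none). Each returns a list of dicts, best first, with "conf" (0 to 1); they miss things now and then, are a little off and sometimes report something else, mostly with a low value. They report only what shows in the picture. A call takes as long as a camera call.
- masks_of(camera, query): "region" (384x512 bool, what is visible of it).
- tip_of(camera, query): "point" ([x, y, z] in m, in world coordinates, good to about 4 mm: a listed point, or the origin of a listed thing).
The state is a dict: "time": time; "q": joint angles; "joint_velocities": joint speeds; "effort": joint torques, N m; "position": TCP position; "orientation": TCP orientation; "contact_force": force on the tool from outside, world axes, zero at the start; "torque": the same for the moment, N m; "width": opening from 0.0 (shut) to 1.0 (fully open); "gripper_force": force on a finger pad.
Only numpy, scipy, OpenCV 4.12 (cv2) and the standard library are available. Lean on these libraries where they do the work, as an engineer would, in place of code of your own. Each camera call takes 0.05 s, during which the arm holds its last target. There are 200 camera calls.

TASK

Slide the white cheese mould back under the press until it rests against the two stop pegs, then swing the ratchet handle back and forth until the wooden follower is pressed down level with the mould's rim. Leave it there under pressure, and knock nothing over.

Things in the scene. Friction and masses are not known exactly. Their poses are not given: they have to be found in the camera images.
- press: bench press, fixed: wooden board 20 mm thick, 240 mm wide; two 16 mm posts 200 mm apart (tops at 223 mm), dark steel cross-beam 38 mm deep at 150-178 mm above the table. Origin: on the table under the screw's axis; x to the press's back, away from the robot, y to the left post, z up. The board runs from x = -165 to +72 mm. Above the beam: toothed wheel, 76 mm across, and handle
- screw_axis (a point): point on top of the board (20 mm above the table) straight below the screw, where the mould's centre belongs; axes as the press. Two steel stop pegs (12 mm thick, 16 mm high) stand 47 mm behind it (+x), 47 mm to each side: a mould pushed back against both is centred here
- mould: loose cheese mould, a white perforated tub 120 mm across and 70 mm high, 0.5 to 1 kg; it starts on the board 60 to 85 mm in front of its place and up to 18 mm to one side; the gap between the posts is 184 mm. Origin: centre of its underside, z up
- follower (a joint): wooden follower, a disc 109 mm across in the mould's mouth: 0 = its top stands 10 mm above the rim; grows (m) as it is pressed in; 0.010 = level with the rim; stops at 0.012. It is sprung: takes about 35 N at level and rises again when let go
- spindle: threaded steel spindle with a round foot, 84 mm across, that does the pressing; it only moves up and down. Origin: centre of the foot's underside, at the start 2 to 5.5 mm above the follower's top level (102 to 105.5 mm above the table). Its rod, 17 mm thick, stands up through the wheel to 190 mm above this point
- ratchet_wheel (a joint): angle of the toothed wheel, which is the spindle's nut: grows counter-clockwise seen from above; each radian lowers the foot by 3.2 mm (20 mm a turn). It starts at 0 to 1.1 rad and keeps its angle under load
- handle (a joint): angle of the ratchet handle about the screw: 0 = points to the press's front (its -x), positive = counter-clockwise from above, end to the robot's right; travel -1.38 to 1.38. Swung in the growing direction its dog catches one of 16 teeth (up to 0.4 rad lost first) and turns the wheel; swung back it clicks over them and the wheel stays. Takes about 4 to 6 N at the grip; stays where left
- handle_grip (a point): middle of the handle's round wooden grip (22 mm thick, level, from 88 to 169 mm from the screw's axis), 130 mm from the axis and 211 mm above the table; its x axis points along the handle to the screw's axis, z up. Nothing within 25 mm below or beside it
- coffee_mug: dark mug, 106 mm high, standing loose left of the press; not part of the job. Origin: centre of its foot
- salt_jar: glass jar with a red lid, 60 mm across and 90 mm high, standing loose right of the press; not part of the job. Origin: centre of its foot

How it is judged:
By the outcome, as a careful person would: the job done as asked, in the order asked, and still so for the second after the job is handed in, with the robot touching nothing.
It also fails if it takes over 64 s, if anything falls off the work surface, if the arm or the gripper's body presses on something with over 40 N, if the wrist force passes 120 N, or if a joint passes its speed limit or range.

## Working session

There is one attempt and no reset: what is moved stays moved. The work goes in short steps, Python scripts to look and compute and a tool call to move; the robot and the scene stay as the last step left them, time stands still between calls to the robot, and variables do not carry over. Pictures are saved under pics/ and viewed, at most 10 in all, crops included, and the job is handed in when it is done.

Besides the shell and the picture viewer there is one more tool, called in YAML: its name, and indented under it one key for each argument. arm_command: Moves the arm, as the interface text tells. Its arguments: {"type":"object","properties":{"plan":{"type":"array"}},"required":["plan"]}

```bash
ls; mkdir -p pics; cat > h.py <<'E'
from bench import *
import numpy as np, cv2
from scipy.spatial.transform import Rotation as R
def save(n,p): cv2.imwrite('pics/'+n+'.png',cv2.cvtColor(p,cv2.COLOR_RGB2BGR))
def cloud(cam,d):
    c=get_calibration(cam);v,u=np.mgrid[:384,:512]
    P=np.stack([(u-c['cx'])/c['fx']*d,(v-c['cy'])/c['fy']*d,d],-1)
    return P@c['T'][:3,:3].T+c['T'][:3,3]
E
python3 - <<'E'
from h import *
s=observe();print(s['time'],s['position'],s['orientation'],s['width'])
ims=[]
for cam in ['side','top']:
    p,d=capture(cam);ims.append(p)
    print(cam,get_calibration(cam)['T'].round(2).tolist())
    for q in ['press','screw_axis','mould','spindle','handle_grip','coffee_mug','salt_jar']:
        r=tip_of(cam,q);print(q,[(np.round(x['point'],3).tolist(),round(x['conf'],2)) for x in r[:2]])
save('a',ims[0]);save('b',ims[1])
E
```

```text
pics
0.0 [0.1281311  0.56031055 0.24468875] [-1.42981065e-04  1.12186325e-01  9.93687018e-01 -5.64323551e-04] 1.001590479406034
side [[0.66, -0.64, 0.4, 0.16], [-0.75, -0.56, 0.35, -0.26], [0.0, -0.53, -0.85, 0.92], [0.0, 0.0, 0.0, 1.0]]
press [([0.57, -0.064, 0.0], 0.67)]
screw_axis [([0.57, -0.062, 0.022], 0.86)]
mould [([0.49, -0.053, 0.017], 0.68)]
spindle [([0.57, -0.066, 0.104], 0.77)]
handle_grip [([0.491, 0.043, 0.21], 0.92)]
coffee_mug [([0.47, 0.134, 0.007], 0.84)]
salt_jar []
top [[0.18, -0.95, 0.27, 0.24], [-0.98, -0.17, 0.05, 0.0], [0.0, -0.27, -0.96, 1.15], [0.0, 0.0, 0.0, 1.0]]
press [([0.565, -0.062, -0.0], 0.87)]
screw_axis [([0.57, -0.058, 0.02], 0.84), ([0.469, 0.129, -0.0], 0.56)]
mould [([0.494, -0.051, 0.022], 0.61), ([0.568, -0.061, -0.001], 0.55)]
spindle [([0.566, -0.064, 0.103], 0.64)]
handle_grip [([0.491, 0.046, 0.213], 0.73)]
coffee_mug [([0.467, 0.131, 0.001], 0.95)]
salt_jar [([0.519, -0.225, 0.002], 0.89)]
```

View pics/a.png

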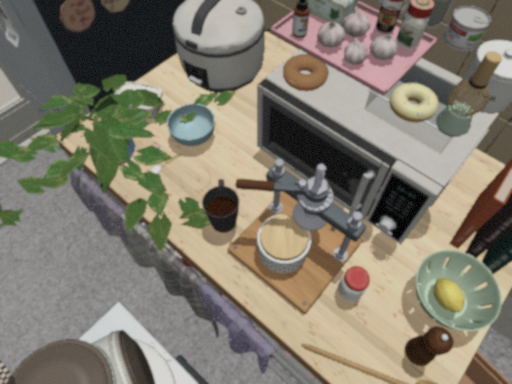

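View pics/b.png

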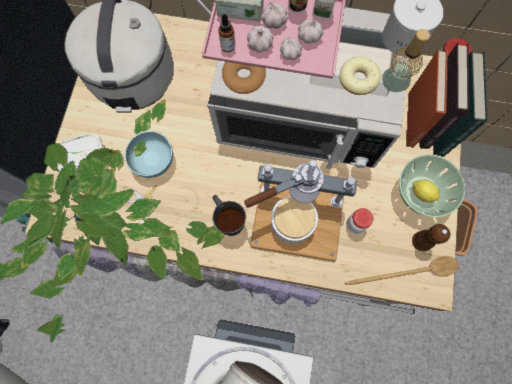

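The side view has the press around (315,210), the mould in front of it at (283,243), the handle swung left with its grip at (255,185), the mug at (221,207) and the jar at (353,283). The top view agrees. Next I'll get the press yaw and the mould circle.

```bash
python3 - <<'E'
from h import *
for cam in ['side','top']:
    p,d=capture(cam);W=cloud(cam,d);ok=d>0
    near=ok&(np.hypot(W[...,0]-.568,W[...,1]+.062)<.16)
    # beam top
    b=near&(abs(W[...,2]-.178)<.005)
    P=W[b][:,:2]; c,_,vv=np.linalg.svd(P-P.mean(0),full_matrices=False);print(cam,'beam',len(P),P.mean(0),vv[0])
    t=near&(W[...,2]>.217)&(W[...,2]<.229)
    n,l=cv2.connectedComponents(t.astype(np.uint8))
    for i in range(1,n):
        m=l==i
        if m.sum()>4: print(' top comp',m.sum(),W[m].mean(0).round(3))
    for q in ['mould','follower','handle','handle_grip','press']:
        r=masks_of(cam,q)
        for x in r[:1]:
            m=x['region']&ok; Q=W[m]; print(q,round(x['conf'],2),m.sum(),Q.mean(0).round(3),np.percentile(Q,[2,98],axis=0).round(3).tolist())
            if q=='mould':
                k=Q[abs(Q[:,2]-.09)<.004]
                (x0,y0),rr=cv2.minEnclosingCircle(k[:,:2].astype(np.float32)); print('  rim',len(k),x0,y0,rr)
            if q=='press':
                k=Q[abs(Q[:,2]-.02)<.005][:,:2].astype(np.float32); print('  board',cv2.minAreaRect(k))
    # microwave front
    mw=ok&(W[...,2]>.06)&(W[...,2]<.26)&(W[...,0]>.6)&(abs(W[...,1]+.06)<.2)
    print('behind x pct',np.percentile(W[mw][:,0],[1,5,20]))
E
```

```text
side beam 1048 [ 0.59229738 -0.08671349] [-0.09796093 -0.99519026]
 top comp 325 [ 0.686 -0.065  0.223]
 top comp 58 [0.565 0.038 0.221]
 top comp 36 [ 0.656 -0.124  0.224]
 top comp 624 [ 0.523 -0.008  0.221]
 top comp 70 [ 0.567 -0.161  0.222]
mould 0.95 2370 [ 0.473 -0.057  0.091] [[0.428, -0.107, 0.031], [0.527, 0.001, 0.104]]
  rim 307 0.48641306161880493 -0.04860689118504524 0.061493802815675735
follower 0.95 1681 [ 0.482 -0.05   0.101] [[0.435, -0.099, 0.093], [0.529, -0.001, 0.104]]
handle 0.67 985 [ 0.521 -0.007  0.218] [[0.467, -0.086, 0.204], [0.579, 0.069, 0.237]]
handle_grip 0.69 870 [ 0.521 -0.006  0.219] [[0.468, -0.085, 0.208], [0.567, 0.068, 0.237]]
press 0.9 9146 [ 0.517 -0.074  0.092] [[0.404, -0.18, 0.016], [0.61, 0.055, 0.238]]
  board ((0.5436782240867615, -0.061715736985206604), (0.28511008620262146, 0.24019867181777954), 0.5378584861755371)
behind x pct [0.65427996 0.68433491 0.68643127]
top beam 833 [ 0.57621864 -0.06498827] [ 0.09349657 -0.9956196 ]
 top comp 167 [ 0.686 -0.051  0.223]
 top comp 17 [ 0.689 -0.161  0.223]
 top comp 25 [ 0.657 -0.121  0.223]
 
[... 214 characters left out ...]
p comp 225 [0.496 0.038 0.221]
mould 0.97 1730 [ 0.48  -0.047  0.093] [[0.429, -0.105, 0.021], [0.534, 0.008, 0.104]]
  rim 246 0.4871137738227844 -0.04762149602174759 0.06111329793930054
follower 0.78 1232 [ 0.483 -0.046  0.1  ] [[0.438, -0.095, 0.096], [0.527, 0.001, 0.104]]
handle 0.86 718 [0.52  0.003 0.211] [[0.468, -0.08, 0.021], [0.563, 0.073, 0.236]]
handle_grip 0.75 666 [0.518 0.004 0.215] [[0.468, -0.082, 0.029], [0.564, 0.073, 0.236]]
press 0.83 6130 [ 0.511 -0.06   0.094] [[0.405, -0.176, 0.009], [0.588, 0.06, 0.235]]
  board ((0.49701032042503357, -0.0607466921210289), (0.18875552713871002, 0.23937301337718964), 0.7810208797454834)
behind x pct [0.65588217 0.68517479 0.68834734]
```

arm_command:
  plan:
    - {"wz": -6.45,"grip": 0.4}
    - {"wz": -6.45,"grip": 0.4}
    - {"dx": -24,"dy": -55,"grip": 0.4}
    - {"dx": -24,"dy": -55,"grip": 0.4}
    - {"dx": -24,"dy": -55,"grip": 0.4}
    - {"dx": -24,"dy": -55,"grip": 0.4}
    - {"dx": -24,"dy": -55,"grip": 0.4}
    - {"dx": -24,"dy": -55,"grip": 0.4}
    - {"dx": -24,"dy": -55,"grip": 0.4}
    - {"dx": -24,"dy": -55,"grip": 0.4}
    - {"dx": -24,"dy": -55,"grip": 0.4}
    - {"dx": -24,"dy": -55,"grip": 0.4}

```text
invalid input
```

arm_command:
  plan:
    - {"wx": 0,"wy": 0,"wz": -6.4,"dx": 0,"dy": 0,"dz": 0,"grip": 0.4}
    - {"wx": 0,"wy": 0,"wz": -6.4,"dx": 0,"dy": 0,"dz": 0,"grip": 0.4}
    - {"wx": 0,"wy": 0,"wz": 0,"dx": -24,"dy": -55,"dz": 0,"grip": 0.4}
    - {"wx": 0,"wy": 0,"wz": 0,"dx": -24,"dy": -55,"dz": 0,"grip": 0.4}
    - {"wx": 0,"wy": 0,"wz": 0,"dx": -24,"dy": -55,"dz": 0,"grip": 0.4}
    - {"wx": 0,"wy": 0,"wz": 0,"dx": -24,"dy": -55,"dz": 0,"grip": 0.4}
    - {"wx": 0,"wy": 0,"wz": 0,"dx": -24,"dy": -55,"dz": 0,"grip": 0.4}
    - {"wx": 0,"wy": 0,"wz": 0,"dx": -24,"dy": -55,"dz": 0,"grip": 0.4}
    - {"wx": 0,"wy": 0,"wz": 0,"dx": -24,"dy": -55,"dz": 0,"grip": 0.4}
    - {"wx": 0,"wy": 0,"wz": 0,"dx": -24,"dy": -55,"dz": 0,"grip": 0.4}
    - {"wx": 0,"wy": 0,"wz": 0,"dx": -24,"dy": -55,"dz": 0,"grip": 0.4}
    - {"wx": 0,"wy": 0,"wz": 0,"dx": -24,"dy": -55,"dz": 0,"grip": 0.4}

```text
time: 2.9
position: [0.365, 0.0163, 0.2457]
orientation: [0.001, 0.001, 1.0, -0.0]
contact_force: [1.1, 1.6, 0.7]
width: 0.599
gripper_force: 0.0
```

arm_command:
  plan:
    - {"wx": 0,"wy": -10,"wz": 0,"dx": 0,"dy": -21,"dz": 0,"grip": 0.4}
    - {"wx": 0,"wy": -10,"wz": 0,"dx": 0,"dy": -22,"dz": 0,"grip": 0.4}
    - {"wx": 0,"wy": -10,"wz": 0,"dx": 0,"dy": -22,"dz": 0,"grip": 0.4}
    - {"wx": 0,"wy": 0,"wz": 0,"dx": 11,"dy": 0,"dz": 40,"grip": 0.4}
    - {"wx": 0,"wy": 0,"wz": 0,"dx": 16,"dy": 0,"dz": 40,"grip": 0.4}
    - {"wx": 0,"wy": 0,"wz": 0,"dx": 24,"dy": 0,"dz": 41,"grip": 0.4}
    - {"wx": 0,"wy": 0,"wz": 0,"dx": 0,"dy": 0,"dz": 0,"grip": 0.4}

```text
time: 3.78
position: [0.3779, -0.0432, 0.1121]
orientation: [0.247, 0.001, 0.969, 0.003]
contact_force: [0.3, 0.3, 1.3]
width: 0.597
gripper_force: 0.0
```

```bash
python3 - <<'E'
from h import *
s=observe();print(s['time'],s['position'],R.from_quat(np.roll(s['orientation'],-1)).as_matrix().round(3).tolist())
p,d=capture('side');save('c',cv2.resize(p[120:320,160:420],None,fx=3,fy=3))
E
```

```text
3.775 [ 0.37791292 -0.04316639  0.11206977] [[-0.878, -0.0, 0.478], [0.003, 1.0, 0.005], [-0.478, 0.006, -0.878]]
```

View pics/c.png

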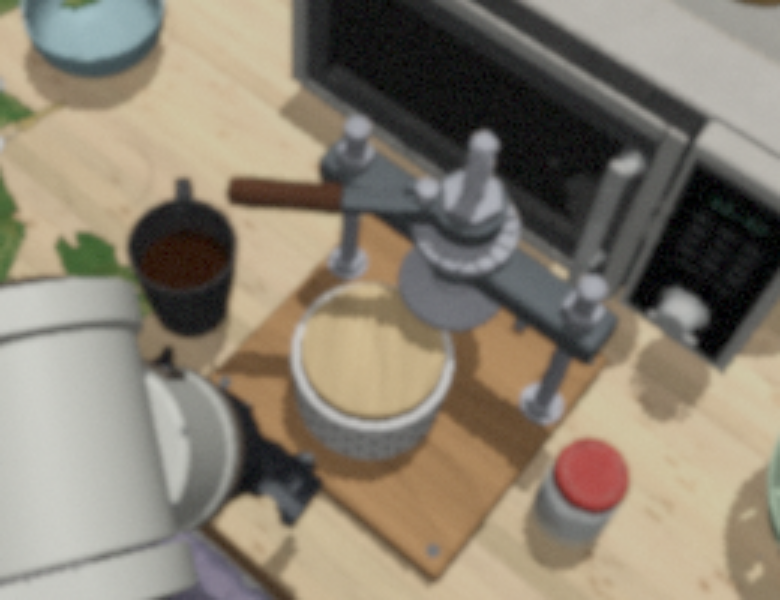

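arm_command:
  plan:
    - {"wx": 0,"wy": 0,"wz": 0,"dx": 6,"dy": -3,"dz": 29,"grip": 0.4}
    - {"wx": 0,"wy": 0,"wz": 0,"dx": 6,"dy": -3,"dz": 29,"grip": 0.4}
    - {"wx": 0,"wy": 0,"wz": 0,"dx": -8.8,"dy": 0,"dz": 4.8,"grip": 0.4}
    - {"wx": 0,"wy": 0,"wz": 0,"dx": -8.8,"dy": 0,"dz": 4.8,"grip": 0.4}
    - {"wx": 0,"wy": 0,"wz": 0,"dx": -8.8,"dy": -2,"dz": 4.8,"grip": 0.4}
    - {"wx": 0,"wy": 0,"wz": 0,"dx": -8.8,"dy": -2,"dz": 4.8,"grip": 0.4}
    - {"wx": 0,"wy": 0,"wz": 0,"dx": -8.8,"dy": -2,"dz": 4.8,"grip": 0.4}
    - {"wx": 0,"wy": 0,"wz": 0,"dx": -8.8,"dy": -2,"dz": 4.8,"grip": 0.4}
    - {"wx": 0,"wy": 0,"wz": 0,"dx": 0,"dy": 0,"dz": 0,"grip": 0.4}

```text
time: 4.95
position: [0.4583, -0.0578, 0.0596]
orientation: [0.25, -0.0, 0.968, 0.001]
contact_force: [-0.7, 2.0, 0.7]
width: 0.603
gripper_force: 0.3
```

```bash
cat > m.py <<'E'
from h import *
s=observe();print(s['time'],s['position'],s['contact_force'])
for cam in ['side','top']:
    p,d=capture(cam);W=cloud(cam,d)
    for q in ['mould','follower']:
        for x in masks_of(cam,q)[:1]:
            Q=W[x['region']&(d>0)]; print(cam,q,len(Q),np.percentile(Q,[2,98],axis=0).round(3).tolist())
    print([(y['point'],y['conf']) for y in tip_of(cam,'mould')])
E
python3 m.py
```

```text
4.95 [ 0.4582957  -0.05784593  0.05956635] [-0.69945683  2.04316186  0.74306318]
side mould 1705 [[0.467, -0.115, 0.037], [0.551, -0.006, 0.104]]
side follower 1180 [[0.472, -0.109, 0.09], [0.548, -0.009, 0.104]]
[([0.5281, -0.058, 0.0163], 0.93)]
top mould 1297 [[0.467, -0.111, 0.025], [0.549, -0.0, 0.105]]
top follower 936 [[0.473, -0.106, 0.088], [0.546, -0.005, 0.107]]
[([0.5295, -0.0568, 0.0245], 0.82), ([0.4704, 0.1321, 0.0015], 0.37)]
```

arm_command:
  plan:
    - {"wx": 0,"wy": 0,"wz": 0,"dx": -8.8,"dy": -1,"dz": 4.8,"grip": 0.4}
    - {"wx": 0,"wy": 0,"wz": 0,"dx": -8.8,"dy": -1,"dz": 4.8,"grip": 0.4}
    - {"wx": 0,"wy": 0,"wz": 0,"dx": -8.8,"dy": -1,"dz": 4.8,"grip": 0.4}
    - {"wx": 0,"wy": 0,"wz": 0,"dx": -3.5,"dy": 0,"dz": 1.9,"grip": 0.4}
    - {"wx": 0,"wy": 0,"wz": 0,"dx": 0,"dy": 0,"dz": 0,"grip": 0.4}

```text
time: 5.98
position: [0.491, -0.0606, 0.0579]
orientation: [0.249, 0.0, 0.969, 0.002]
contact_force: [-3.5, 0.0, 2.3]
width: 0.6
gripper_force: 1.8
```

arm_command:
  plan:
    - {"wx": 0,"wy": 0,"wz": 0,"dx": -2.6,"dy": 0,"dz": 1.4,"grip": 0.4}
    - {"wx": 0,"wy": 0,"wz": 0,"dx": 0,"dy": 0,"dz": 0,"grip": 0.4}

```text
time: 6.22
position: [0.4938, -0.0606, 0.0579]
orientation: [0.249, 0.0, 0.969, 0.002]
contact_force: [-5.6, 0.8, 1.9]
width: 0.601
gripper_force: 2.5
```

arm_command:
  plan:
    - {"wx": 0,"wy": 0,"wz": 0,"dx": -2.6,"dy": 0,"dz": 1.4,"grip": 0.4}
    - {"wx": 0,"wy": 0,"wz": 0,"dx": 0,"dy": 0,"dz": 0,"grip": 0.4}

```text
time: 6.48
position: [0.4967, -0.0606, 0.0579]
orientation: [0.249, 0.0, 0.969, 0.002]
contact_force: [-5.4, 0.6, 1.1]
width: 0.597
gripper_force: 2.4
```

arm_command:
  plan:
    - {"wx": 0,"wy": 0,"wz": 0,"dx": -1.8,"dy": 0,"dz": 1,"grip": 0.4}
    - {"wx": 0,"wy": 0,"wz": 0,"dx": 0,"dy": 0,"dz": 0,"grip": 0.4}

```text
time: 6.72
position: [0.4987, -0.0606, 0.0578]
orientation: [0.248, 0.0, 0.969, 0.002]
contact_force: [-6.0, 0.2, 2.3]
width: 0.593
gripper_force: 2.9
```

arm_command:
  plan:
    - {"wx": 0,"wy": 0,"wz": 0,"dx": -1.8,"dy": 0,"dz": 1,"grip": 0.4}
    - {"wx": 0,"wy": 0,"wz": 0,"dx": 0,"dy": 0,"dz": 0,"grip": 0.4}

```text
time: 6.98
position: [0.5008, -0.0606, 0.0579]
orientation: [0.248, 0.0, 0.969, 0.002]
contact_force: [-5.9, -0.6, 1.1]
width: 0.602
gripper_force: 2.9
```

```bash
python3 m.py
```

```text
6.975 [ 0.50076635 -0.06062597  0.05788583] [-5.89895338 -0.59498675  1.13233989]
side mould 933 [[0.509, -0.119, 0.028], [0.572, -0.005, 0.104]]
side follower 496 [[0.512, -0.114, 0.09], [0.57, -0.011, 0.108]]
[]
top mould 628 [[0.507, -0.114, 0.029], [0.56, -0.007, 0.109]]
top follower 294 [[0.514, -0.107, 0.091], [0.556, -0.012, 0.111]]
[([0.5702, -0.0627, 0.0254], 0.63), ([0.5677, -0.0656, 0.1041], 0.28)]
```

arm_command:
  plan:
    - {"wx": 0,"wy": 0,"wz": 0,"dx": -1.8,"dy": 0,"dz": 1,"grip": 0.4}
    - {"wx": 0,"wy": 0,"wz": 0,"dx": 0,"dy": 0,"dz": 0,"grip": 0.4}

```text
time: 7.62
position: [0.5026, -0.0606, 0.0577]
orientation: [0.248, 0.0, 0.969, 0.002]
contact_force: [-11.1, -0.9, 4.8]
width: 0.6
gripper_force: 4.8
```

arm_command:
  plan:
    - {"wx": 0,"wy": 0,"wz": 0,"dx": -1.3,"dy": 0,"dz": 0.7,"grip": 0.4}
    - {"wx": 0,"wy": 0,"wz": 0,"dx": 0,"dy": 0,"dz": 0,"grip": 0.4}

```text
time: 7.88
position: [0.5035, -0.0605, 0.0574]
orientation: [0.248, 0.0, 0.969, 0.002]
contact_force: [-20.8, -1.1, 9.2]
width: 0.601
gripper_force: 10.5
```

Fy stayed near zero while Fx rose from 6 N to 21 N, so the mould is seated against both pegs. I'll retreat and look at it.

arm_command:
  plan:
    - {"wx": 0,"wy": 0,"wz": 0,"dx": 20,"dy": 0,"dz": -11,"grip": 0.4}
    - {"wx": 0,"wy": 0,"wz": 0,"dx": 27,"dy": 0,"dz": -15,"grip": 0.4}
    - {"wx": 0,"wy": 0,"wz": 0,"dx": 27,"dy": 0,"dz": -15,"grip": 0.4}
    - {"wx": 0,"wy": 0,"wz": 0,"dx": -27,"dy": 0,"dz": -50,"grip": 0.2}
    - {"wx": 0,"wy": 0,"wz": 0,"dx": -27,"dy": 0,"dz": -50,"grip": 0}
    - {"wx": 0,"wy": 0,"wz": 0,"dx": -27,"dy": 0,"dz": -50,"grip": 0}
    - {"wx": 0,"wy": 0,"wz": 0,"dx": -27,"dy": 0,"dz": -50,"grip": 0}
    - {"wx": 0,"wy": 9.6,"wz": 0,"dx": 0,"dy": 0,"dz": 0,"grip": 0}
    - {"wx": 0,"wy": 9.6,"wz": 0,"dx": 0,"dy": 0,"dz": 0,"grip": 0}
    - {"wx": 0,"wy": 9.6,"wz": 0,"dx": 0,"dy": 0,"dz": 0,"grip": 0}
    - {"wx": 0,"wy": 0,"wz": 0,"dx": 0,"dy": 0,"dz": 0,"grip": 0}

```text
time: 9.25
position: [0.4195, -0.0614, 0.2846]
orientation: [-0.002, -0.001, 1.0, 0.002]
contact_force: [0.4, 0.0, -0.3]
width: 0.998
gripper_force: 0.0
```

```bash
python3 m.py; python3 - <<'E'
from h import *
p,d=capture('side');save('d',cv2.resize(p[130:300,200:400],None,fx=3,fy=3))
for q in ['handle_grip','spindle','screw_axis']: print(q,[(y['point'],y['conf']) for y in tip_of('side',q)])
s=observe();print(s['time'],s['q'])
E
```

```text
9.25 [ 0.41951595 -0.06138222  0.28459217] [ 0.44815766  0.00127198 -0.3315742 ]
side mould 657 [[0.509, -0.12, 0.026], [0.575, -0.03, 0.104]]
side follower 8259 [[0.404, -0.179, 0.017], [0.601, 0.048, 0.24]]
[([0.5716, -0.0664, 0.0175], 0.83)]
[([0.4948, 0.0438, 0.2117], 0.66)]
handle_grip []
spindle [([0.5713, -0.0622, 0.1004], 0.87)]
screw_axis [([0.5669, -0.0644, -0.0001], 0.26)]
9.85 [-0.33126315 -0.18547905  1.68657834  0.00325343  1.64011593 -1.90174945]
```

View pics/d.png

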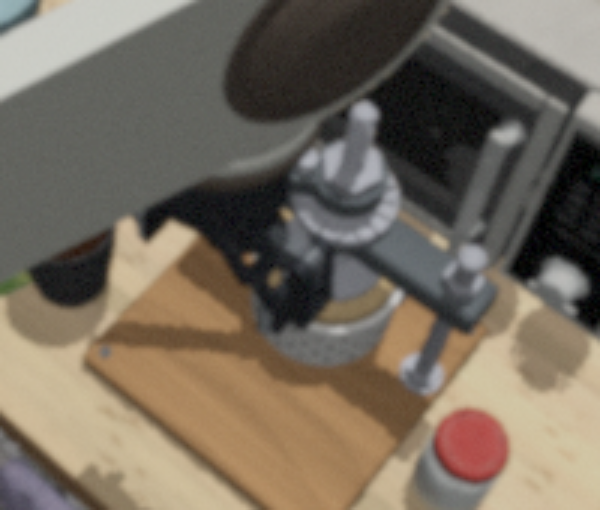

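The mould sits under the foot: its front rim shows at about (330,340) in the crop, and its centre measures near (0.570,-0.064). Next is a half turn, so the wrist's range covers the handle's swing.

arm_command:
  plan:
    - {"wx": 0,"wy": 0,"wz": 10.5,"dx": 0,"dy": 0,"dz": 0,"grip": 0}
    - {"wx": 0,"wy": 0,"wz": 10.5,"dx": 0,"dy": 0,"dz": 0,"grip": 0}
    - {"wx": 0,"wy": 0,"wz": 10.5,"dx": 0,"dy": 0,"dz": 0,"grip": 0}
    - {"wx": 0,"wy": 0,"wz": 10.5,"dx": 0,"dy": 0,"dz": 0,"grip": 0}
    - {"wx": 0,"wy": 0,"wz": 10.5,"dx": 0,"dy": 0,"dz": 0,"grip": 0}
    - {"wx": 0,"wy": 0,"wz": 10.5,"dx": 0,"dy": 0,"dz": 0,"grip": 0}
    - {"wx": 0,"wy": 0,"wz": 10.5,"dx": 0,"dy": 0,"dz": 0,"grip": 0}
    - {"wx": 0,"wy": 0,"wz": 10.5,"dx": 0,"dy": 0,"dz": 0,"grip": 0}
    - {"wx": 0,"wy": 0,"wz": 10.5,"dx": 0,"dy": 0,"dz": 0,"grip": 0}
    - {"wx": 0,"wy": 0,"wz": 10.5,"dx": 0,"dy": 0,"dz": 0,"grip": 0}
    - {"wx": 0,"wy": 0,"wz": 10.5,"dx": 0,"dy": 0,"dz": 0,"grip": 0}
    - {"wx": 0,"wy": 0,"wz": 10.5,"dx": 0,"dy": 0,"dz": 0,"grip": 0}

```text
time: 11.35
position: [0.4181, -0.0615, 0.2858]
orientation: [-0.001, 0.892, 0.451, 0.001]
contact_force: [0.3, 0.3, -0.3]
width: 0.999
gripper_force: 0.0
```

arm_command:
  plan:
    - {"wx": 0,"wy": 0,"wz": 10.5,"dx": 0,"dy": 0,"dz": 0,"grip": 0}
    - {"wx": 0,"wy": 0,"wz": 10.5,"dx": 0,"dy": 0,"dz": 0,"grip": 0}
    - {"wx": 0,"wy": 0,"wz": 10.5,"dx": 0,"dy": 0,"dz": 0,"grip": 0}
    - {"wx": 0,"wy": 0,"wz": 10.5,"dx": 0,"dy": 0,"dz": 0,"grip": 0}
    - {"wx": 0,"wy": 0,"wz": 10.5,"dx": 0,"dy": 0,"dz": 0,"grip": 0}
    - {"wx": 0,"wy": 0,"wz": 10.5,"dx": 0,"dy": 0,"dz": 0,"grip": 0}
    - {"wx": 0,"wy": 0,"wz": 10.5,"dx": 0,"dy": 0,"dz": 0,"grip": 0}
    - {"wx": 0,"wy": 0,"wz": 10.5,"dx": 0,"dy": 0,"dz": 0,"grip": 0}
    - {"wx": 0,"wy": 0,"wz": 0,"dx": 0,"dy": 0,"dz": 0,"grip": 0}

```text
time: 12.48
position: [0.4181, -0.0615, 0.2858]
orientation: [-0.002, 0.966, -0.258, 0.0]
contact_force: [-0.2, -0.3, -0.6]
width: 1.002
gripper_force: 0.0
```

```bash
cat > st.py <<'E'
from h import *
s=observe();M=R.from_quat(np.roll(s['orientation'],-1)).as_matrix()
S=np.array([.568,-.062]);v=s['position'][:2]-S
print('t',s['time'],'pos',s['position'].round(4),'yaw',np.degrees(np.arctan2(M[1,0],M[0,0])).round(1),'tilt',M[2].round(3),'phi',np.degrees(np.arctan2(-v[1],-v[0])).round(1),'r',np.hypot(*v).round(4),'F',s['contact_force'].round(1),'q',s['q'].round(2))
def to(phi,r,z=None):
    ph=np.radians(phi);T=np.array([*(S-r*np.array([np.cos(ph),np.sin(ph)])),s['position'][2] if z is None else z])
    return (M.T@(T-s['position'])*1000).round(1)
E
python3 - <<'E'
from st import *
print(to(-54.2,.138), to(-54.2,.138,.208))
E
```

```text
t 12.475 pos [ 0.4181 -0.0615  0.2858] yaw -30.0 tilt [-0.001 -0.003 -1.   ] phi -0.2 r 0.1499 F [-0.2 -0.3 -0.6] q [-0.33 -0.18  1.69  0.    1.64  1.76]
[   4.3 -131.1    0.4] [   4.4 -130.8   78.2]
```

arm_command:
  plan:
    - {"wx": 0,"wy": 0,"wz": 0,"dx": 1.4,"dy": -44,"dz": 0,"grip": 0}
    - {"wx": 0,"wy": 0,"wz": 0,"dx": 1.4,"dy": -44,"dz": 0,"grip": 0}
    - {"wx": 0,"wy": 0,"wz": 0,"dx": 1.4,"dy": -43,"dz": 0,"grip": 0}
    - {"wx": 0,"wy": 0,"wz": 10,"dx": 0,"dy": 0,"dz": 0,"grip": 0}
    - {"wx": 0,"wy": 0,"wz": 0,"dx": 0,"dy": 0,"dz": 0,"grip": 0}

```text
time: 13.1
position: [0.4872, 0.0502, 0.2859]
orientation: [-0.001, 0.941, -0.339, -0.0]
contact_force: [-0.2, 0.0, 1.0]
width: 1.001
gripper_force: 0.0
```

```bash
python3 - <<'E'
from st import *
p,d=capture('wrist');W=cloud('wrist',d);save('e',p)
print([(y['point'],y['conf']) for y in tip_of('wrist','handle_grip')])
m=(d>0)&(abs(W[...,2]-.217)<.01)&(W[...,0]<.53)&(W[...,0]>.44)&(W[...,1]>-.03)&(W[...,1]<.1)
P=W[m][:,:2];c=P.mean(0);vv=np.linalg.svd(P-c,full_matrices=False)[2][0];print(len(P),c,vv, np.degrees(np.arctan2(-(c-S)[1],-(c-S)[0])))
print(to(-54.2,.138,.208))
E
```

```text
t 13.1 pos [0.4872 0.0502 0.2859] yaw -39.7 tilt [-0.002 -0.003 -1.   ] phi -54.2 r 0.1382 F [-0.2  0.   1. ] q [-0.06 -0.04  1.56  0.    1.62  2.21]
[([0.4889, 0.0464, 0.2124], 0.6)]
4136 [0.50128521 0.02973576] [-0.56517341  0.82497213] -53.97349625631231
[ 0.3  0.4 77.9]
```

View pics/e.png

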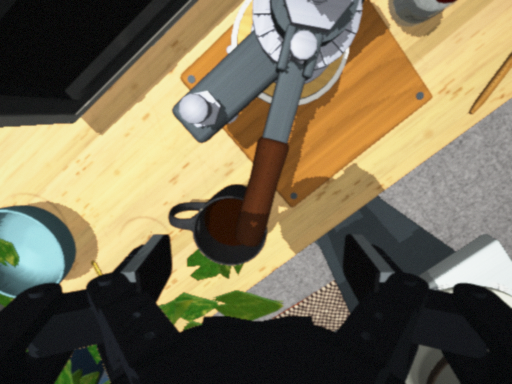

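arm_command:
  plan:
    - {"wx": 0,"wy": 0,"wz": 0,"dx": 0,"dy": 0,"dz": 39,"grip": 0}
    - {"wx": 0,"wy": 0,"wz": 0,"dx": 0,"dy": 0,"dz": 39,"grip": 0}
    - {"wx": 0,"wy": 0,"wz": 0,"dx": 0,"dy": 0,"dz": 0,"grip": 0.5}
    - {"wx": 0,"wy": 0,"wz": 0,"dx": 0,"dy": 0,"dz": 0,"grip": 0.5}
    - {"wx": 0,"wy": 0,"wz": 0,"dx": 0,"dy": 0,"dz": 0,"grip": 0.5}

```text
time: 13.82
position: [0.4879, 0.05, 0.2099]
orientation: [-0.002, 0.94, -0.342, 0.001]
contact_force: [0.5, 0.1, -0.1]
width: 0.499
gripper_force: 0.0
```

```bash
cat >> st.py <<'E'
def arc(phi1,n,r=.138,z=.208,k=.7):
    p=s['position'].copy();Mk=M.copy();v=p[:2]-S;a0=np.degrees(np.arctan2(-v[1],-v[0]))
    y0=np.degrees(np.arctan2(M[1,0],M[0,0]))
    for i in range(1,n+1):
        a=np.radians(a0+(phi1-a0)*i/n);T=np.array([*(S-r*np.array([np.cos(a),np.sin(a)])),z])
        dw=(k*phi1-y0)/n; sh=(Mk.T@(T-p)*1000).round(1);print('wz',round(-dw,1),'d',sh)
        p=p+Mk@sh/1000;Mk=Mk@R.from_rotvec([0,0,-np.radians(dw)]).as_matrix()
E
python3 -c "
from st import *
arc(-75,4)"
```

```text
t 13.825 pos [0.4879 0.05   0.2099] yaw -39.9 tilt [ 0.001 -0.004 -1.   ] phi -54.4 r 0.1377 F [ 0.5  0.1 -0.1] q [-0.06 -0.01  1.68  0.    1.47  2.21]
wz 3.1 d [  3.3 -11.9   1.9]
wz 3.1 d [  4.1 -11.7   0.1]
wz 3.1 d [  4.4 -11.6   0. ]
wz 3.1 d [  4.9 -11.4   0.1]
```

arm_command:
  plan:
    - {"wx": 0,"wy": 0,"wz": 3.1,"dx": 3.3,"dy": -11.9,"dz": 1.9,"grip": 0.5}
    - {"wx": 0,"wy": 0,"wz": 3.1,"dx": 4.1,"dy": -11.7,"dz": 0,"grip": 0.5}
    - {"wx": 0,"wy": 0,"wz": 3.1,"dx": 4.4,"dy": -11.6,"dz": 0,"grip": 0.5}
    - {"wx": 0,"wy": 0,"wz": 3.1,"dx": 4.9,"dy": -11.4,"dz": 0,"grip": 0.5}
    - {"wx": 0,"wy": 0,"wz": 0,"dx": 0,"dy": 0,"dz": 0,"grip": 0.5}

```text
time: 14.45
position: [0.5323, 0.0715, 0.2071]
orientation: [-0.002, 0.898, -0.441, 0.0]
contact_force: [-0.0, 0.6, -0.9]
width: 0.5
gripper_force: 0.0
```

```bash
python3 -c "
from st import *
arc(72,24)"
```

```text
t 14.45 pos [0.5323 0.0715 0.2071] yaw -52.3 tilt [-0.001 -0.003 -1.   ] phi -75.0 r 0.1382 F [-0.   0.6 -0.9] q [-0.01  0.09  1.59  0.    1.47  2.47]
wz -4.3 d [-4.7 14.  -1. ]
wz -4.3 d [-4.5 14.  -0. ]
wz -4.3 d [-4.1 14.2 -0.1]
wz -4.3 d [-3.6 14.3 -0. ]
wz -4.3 d [-3.1 14.4 -0.1]
wz -4.3 d [-2.7 14.5 -0. ]
wz -4.3 d [-2.2 14.6 -0.1]
wz -4.3 d [-1.7 14.7 -0. ]
wz -4.3 d [-1.2 14.7 -0.1]
wz -4.3 d [-0.8 14.7 -0. ]
wz -4.3 d [-0.3 14.7 -0.1]
wz -4.3 d [ 0.2 14.8 -0. ]
wz -4.3 d [ 0.6 14.7 -0. ]
wz -4.3 d [ 1.1 14.7 -0.1]
wz -4.3 d [ 1.6 14.7 -0. ]
wz -4.3 d [ 2.1 14.6 -0.1]
wz -4.3 d [ 2.5 14.5  0. ]
wz -4.3 d [ 3.  14.4 -0. ]
wz -4.3 d [ 3.5 14.4 -0. ]
wz -4.3 d [ 3.9 14.2 -0. ]
wz -4.3 d [ 4.4 14.1 -0.1]
wz -4.3 d [ 4.8 13.9  0. ]
wz -4.3 d [ 5.3 13.8  0. ]
wz -4.3 d [ 5.7 13.6  0. ]
```

arm_command:
  plan:
    - {"wx": 0,"wy": 0,"wz": -4.3,"dx": -4.7,"dy": 14,"dz": -1,"grip": 0.5}
    - {"wx": 0,"wy": 0,"wz": -4.3,"dx": -4.5,"dy": 14,"dz": 0,"grip": 0.5}
    - {"wx": 0,"wy": 0,"wz": -4.3,"dx": -4.1,"dy": 14.2,"dz": 0,"grip": 0.5}
    - {"wx": 0,"wy": 0,"wz": -4.3,"dx": -3.6,"dy": 14.3,"dz": 0,"grip": 0.5}
    - {"wx": 0,"wy": 0,"wz": -4.3,"dx": -3.1,"dy": 14.4,"dz": 0,"grip": 0.5}
    - {"wx": 0,"wy": 0,"wz": -4.3,"dx": -2.7,"dy": 14.5,"dz": 0,"grip": 0.5}
    - {"wx": 0,"wy": 0,"wz": -4.3,"dx": -2.2,"dy": 14.6,"dz": 0,"grip": 0.5}
    - {"wx": 0,"wy": 0,"wz": -4.3,"dx": -1.7,"dy": 14.7,"dz": 0,"grip": 0.5}
    - {"wx": 0,"wy": 0,"wz": -4.3,"dx": -1.2,"dy": 14.7,"dz": 0,"grip": 0.5}
    - {"wx": 0,"wy": 0,"wz": -4.3,"dx": -0.8,"dy": 14.7,"dz": 0,"grip": 0.5}
    - {"wx": 0,"wy": 0,"wz": -4.3,"dx": -0.3,"dy": 14.7,"dz": 0,"grip": 0.5}
    - {"wx": 0,"wy": 0,"wz": -4.3,"dx": 0.2,"dy": 14.8,"dz": 0,"grip": 0.5}

```text
time: 15.95
position: [0.429, -0.0586, 0.2075]
orientation: [-0.002, 1.0, -0.005, 0.001]
contact_force: [-2.3, 3.7, 0.1]
width: 0.501
gripper_force: 1.8
```

arm_command:
  plan:
    - {"wx": 0,"wy": 0,"wz": -4.3,"dx": 0.6,"dy": 14.7,"dz": 0,"grip": 0.5}
    - {"wx": 0,"wy": 0,"wz": -4.3,"dx": 1.1,"dy": 14.7,"dz": 0,"grip": 0.5}
    - {"wx": 0,"wy": 0,"wz": -4.3,"dx": 1.6,"dy": 14.7,"dz": 0,"grip": 0.5}
    - {"wx": 0,"wy": 0,"wz": -4.3,"dx": 2.1,"dy": 14.6,"dz": 0,"grip": 0.5}
    - {"wx": 0,"wy": 0,"wz": -4.3,"dx": 2.5,"dy": 14.5,"dz": 0,"grip": 0.5}
    - {"wx": 0,"wy": 0,"wz": -4.3,"dx": 3,"dy": 14.4,"dz": 0,"grip": 0.5}
    - {"wx": 0,"wy": 0,"wz": -4.3,"dx": 3.5,"dy": 14.4,"dz": 0,"grip": 0.5}
    - {"wx": 0,"wy": 0,"wz": -4.3,"dx": 3.9,"dy": 14.2,"dz": 0,"grip": 0.5}
    - {"wx": 0,"wy": 0,"wz": -4.3,"dx": 4.4,"dy": 14.1,"dz": 0,"grip": 0.5}
    - {"wx": 0,"wy": 0,"wz": -4.3,"dx": 4.8,"dy": 13.9,"dz": 0,"grip": 0.5}
    - {"wx": 0,"wy": 0,"wz": -4.3,"dx": 5.3,"dy": 13.8,"dz": 0,"grip": 0.5}
    - {"wx": 0,"wy": 0,"wz": -4.3,"dx": 5.7,"dy": 13.6,"dz": 0,"grip": 0.5}

```text
time: 17.45
position: [0.525, -0.1933, 0.207]
orientation: [-0.001, 0.902, 0.431, 0.0]
contact_force: [-5.2, -1.4, 1.0]
width: 0.505
gripper_force: 2.4
```

```bash
cat > look.py <<'E'
from st import *
import sys
for cam in ['side','top']:
    p,d=capture(cam);W=cloud(cam,d)
    for q in ['spindle','handle_grip','mould']: print(cam,q,[(np.round(y['point'],4).tolist(),y['conf']) for y in tip_of(cam,q)[:2]])
    m=(d>0)&(np.hypot(W[...,0]-.57,W[...,1]+.062)<.007)&(W[...,2]>.24);print(' rod top',m.sum(),np.percentile(W[m][:,2],[50,90]) if m.any() else '')
    if cam=='side': save(sys.argv[1],cv2.resize(p[130:300,200:400],None,fx=3,fy=3))
E
python3 look.py f; python3 -c "
from st import *
arc(-75,24)"
```

```text
t 17.45 pos [ 0.525  -0.1933  0.207 ] yaw 51.0 tilt [ 0.002 -0.002 -1.   ] phi 71.9 r 0.1382 F [-5.2 -1.4  1. ] q [-0.49  0.13  1.53  0.    1.48  0.19]
side spindle []
side handle_grip [([0.5238, -0.1864, 0.2096], 0.5)]
side mould [([0.5707, -0.0632, 0.0186], 0.6)]
 rod top 8 [0.28844134 0.28901841]
top spindle [([0.5674, -0.0627, 0.0983], 0.58)]
top handle_grip [([0.5242, -0.1824, 0.2102], 0.97)]
top mould [([0.5769, -0.0592, 0.0214], 0.93)]
 rod top 26 [0.28523703 0.28739828]
t 17.85 pos [ 0.5251 -0.1927  0.2068] yaw 50.8 tilt [ 0.003 -0.001 -1.   ] phi 71.8 r 0.1376 F [-2.8 -0.8 -0.6] q [-0.49  0.13  1.53  0.    1.47  0.19]
wz 4.3 d [ -4.9 -13.9  -1.2]
wz 4.3 d [ -4.1 -14.1   0. ]
wz 4.3 d [ -3.7 -14.3   0.1]
wz 4.3 d [ -3.2 -14.3  -0. ]
wz 4.3 d [ -2.7 -14.5  -0. ]
wz 4.3 d [ -2.3 -14.6   0. ]
wz 4.3 d [ -1.8 -14.6   0.1]
wz 4.3 d [ -1.4 -14.6  -0. ]
wz 4.3 d [ -0.9 -14.7   0. ]
wz 4.3 d [ -0.4 -14.7   0.1]
wz 4.3 d [  0.  -14.8  -0. ]
wz 4.3 d [  0.5 -14.7   0. ]
wz 4.3 d [  1.  -14.7   0.1]
wz 4.3 d [  1.4 -14.6   0. ]
wz 4.3 d [  1.9 -14.7   0.1]
wz 4.3 d [  2.4 -14.5   0. ]
wz 4.3 d [  2.8 -14.5   0.1]
wz 4.3 d [  3.3 -14.3   0. ]
wz 4.3 d [  3.7 -14.3   0. ]
wz 4.3 d [  4.2 -14.1   0.1]
wz 4.3 d [  4.6 -14.    0. ]
wz 4.3 d [  5.1 -13.8   0.1]
wz 4.3 d [  5.5 -13.7  -0. ]
wz 4.3 d [  5.9 -13.4   0. ]
```

View pics/f.png

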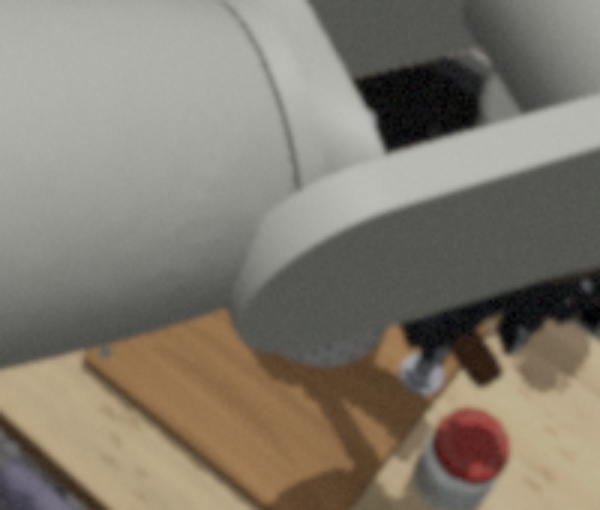

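arm_command:
  plan:
    - {"wx": 0,"wy": 0,"wz": 4.3,"dx": -4.9,"dy": -13.9,"dz": -1,"grip": 0.5}
    - {"wx": 0,"wy": 0,"wz": 4.3,"dx": -4.1,"dy": -14.1,"dz": 0,"grip": 0.5}
    - {"wx": 0,"wy": 0,"wz": 4.3,"dx": -3.7,"dy": -14.3,"dz": 0,"grip": 0.5}
    - {"wx": 0,"wy": 0,"wz": 4.3,"dx": -3.2,"dy": -14.3,"dz": 0,"grip": 0.5}
    - {"wx": 0,"wy": 0,"wz": 4.3,"dx": -2.7,"dy": -14.5,"dz": 0,"grip": 0.5}
    - {"wx": 0,"wy": 0,"wz": 4.3,"dx": -2.3,"dy": -14.6,"dz": 0,"grip": 0.5}
    - {"wx": 0,"wy": 0,"wz": 4.3,"dx": -1.8,"dy": -14.6,"dz": 0,"grip": 0.5}
    - {"wx": 0,"wy": 0,"wz": 4.3,"dx": -1.4,"dy": -14.6,"dz": 0,"grip": 0.5}
    - {"wx": 0,"wy": 0,"wz": 4.3,"dx": -0.9,"dy": -14.7,"dz": 0,"grip": 0.5}
    - {"wx": 0,"wy": 0,"wz": 4.3,"dx": -0.4,"dy": -14.7,"dz": 0,"grip": 0.5}
    - {"wx": 0,"wy": 0,"wz": 4.3,"dx": 0,"dy": -14.8,"dz": 0,"grip": 0.5}
    - {"wx": 0,"wy": 0,"wz": 4.3,"dx": 0.5,"dy": -14.7,"dz": 0,"grip": 0.5}

```text
time: 19.35
position: [0.4301, -0.0579, 0.2082]
orientation: [-0.001, 1.0, -0.008, 0.001]
contact_force: [-0.5, -0.6, 0.5]
width: 0.5
gripper_force: 0.4
```

arm_command:
  plan:
    - {"wx": 0,"wy": 0,"wz": 4.3,"dx": 1,"dy": -14.7,"dz": 0,"grip": 0.5}
    - {"wx": 0,"wy": 0,"wz": 4.3,"dx": 1.4,"dy": -14.6,"dz": 0,"grip": 0.5}
    - {"wx": 0,"wy": 0,"wz": 4.3,"dx": 1.9,"dy": -14.7,"dz": 0,"grip": 0.5}
    - {"wx": 0,"wy": 0,"wz": 4.3,"dx": 2.4,"dy": -14.5,"dz": 0,"grip": 0.5}
    - {"wx": 0,"wy": 0,"wz": 4.3,"dx": 2.8,"dy": -14.5,"dz": 0,"grip": 0.5}
    - {"wx": 0,"wy": 0,"wz": 4.3,"dx": 3.3,"dy": -14.3,"dz": 0,"grip": 0.5}
    - {"wx": 0,"wy": 0,"wz": 4.3,"dx": 3.7,"dy": -14.3,"dz": 0,"grip": 0.5}
    - {"wx": 0,"wy": 0,"wz": 4.3,"dx": 4.2,"dy": -14.1,"dz": 0,"grip": 0.5}
    - {"wx": 0,"wy": 0,"wz": 4.3,"dx": 4.6,"dy": -14,"dz": 0,"grip": 0.5}
    - {"wx": 0,"wy": 0,"wz": 4.3,"dx": 5.1,"dy": -13.8,"dz": 0,"grip": 0.5}
    - {"wx": 0,"wy": 0,"wz": 4.3,"dx": 5.5,"dy": -13.7,"dz": 0,"grip": 0.5}
    - {"wx": 0,"wy": 0,"wz": 4.3,"dx": 5.9,"dy": -13.4,"dz": 0,"grip": 0.5}

```text
time: 20.85
position: [0.5325, 0.0717, 0.2086]
orientation: [-0.002, 0.897, -0.443, -0.0]
contact_force: [-1.1, 0.3, -0.5]
width: 0.503
gripper_force: 0.4
```

```bash
python3 look.py g
```

```text
t 20.85 pos [0.5325 0.0717 0.2086] yaw -52.5 tilt [-0.002 -0.003 -1.   ] phi -75.1 r 0.1383 F [-1.1  0.3 -0.5] q [-0.01  0.09  1.58  0.    1.47  2.48]
side spindle [([0.5667, -0.0677, 0.0964], 0.83)]
side handle_grip []
side mould [([0.5688, -0.0638, 0.0165], 0.56)]
 rod top 31 [0.2870257  0.28833756]
top spindle [([0.5699, -0.0634, 0.096], 0.75)]
top handle_grip [([0.5323, 0.0686, 0.2119], 0.64)]
top mould [([0.571, -0.0593, 0.0227], 0.75)]
 rod top 25 [0.28529235 0.28746373]
```

arm_command:
  plan:
    - {"wx": 0,"wy": 0,"wz": -4.3,"dx": -4.7,"dy": 14,"dz": 0,"grip": 0.5}
    - {"wx": 0,"wy": 0,"wz": -4.3,"dx": -4.5,"dy": 14,"dz": 0,"grip": 0.5}
    - {"wx": 0,"wy": 0,"wz": -4.3,"dx": -4.1,"dy": 14.2,"dz": 0,"grip": 0.5}
    - {"wx": 0,"wy": 0,"wz": -4.3,"dx": -3.6,"dy": 14.3,"dz": 0,"grip": 0.5}
    - {"wx": 0,"wy": 0,"wz": -4.3,"dx": -3.1,"dy": 14.4,"dz": 0,"grip": 0.5}
    - {"wx": 0,"wy": 0,"wz": -4.3,"dx": -2.7,"dy": 14.5,"dz": 0,"grip": 0.5}
    - {"wx": 0,"wy": 0,"wz": -4.3,"dx": -2.2,"dy": 14.6,"dz": 0,"grip": 0.5}
    - {"wx": 0,"wy": 0,"wz": -4.3,"dx": -1.7,"dy": 14.7,"dz": 0,"grip": 0.5}
    - {"wx": 0,"wy": 0,"wz": -4.3,"dx": -1.2,"dy": 14.7,"dz": 0,"grip": 0.5}
    - {"wx": 0,"wy": 0,"wz": -4.3,"dx": -0.8,"dy": 14.7,"dz": 0,"grip": 0.5}
    - {"wx": 0,"wy": 0,"wz": -4.3,"dx": -0.3,"dy": 14.7,"dz": 0,"grip": 0.5}
    - {"wx": 0,"wy": 0,"wz": -4.3,"dx": 0.2,"dy": 14.8,"dz": 0,"grip": 0.5}

```text
time: 22.75
position: [0.4296, -0.0588, 0.208]
orientation: [-0.002, 1.0, -0.005, 0.0]
contact_force: [-2.0, 5.3, -0.0]
width: 0.502
gripper_force: 2.0
```

arm_command:
  plan:
    - {"wx": 0,"wy": 0,"wz": -4.3,"dx": 0.6,"dy": 14.7,"dz": 0,"grip": 0.5}
    - {"wx": 0,"wy": 0,"wz": -4.3,"dx": 1.1,"dy": 14.7,"dz": 0,"grip": 0.5}
    - {"wx": 0,"wy": 0,"wz": -4.3,"dx": 1.6,"dy": 14.7,"dz": 0,"grip": 0.5}
    - {"wx": 0,"wy": 0,"wz": -4.3,"dx": 2.1,"dy": 14.6,"dz": 0,"grip": 0.5}
    - {"wx": 0,"wy": 0,"wz": -4.3,"dx": 2.5,"dy": 14.5,"dz": 0,"grip": 0.5}

```text
time: 23.38
position: [0.4472, -0.1296, 0.2076]
orientation: [-0.002, 0.983, 0.181, 0.0]
contact_force: [-4.9, 3.0, 1.1]
width: 0.498
gripper_force: 2.4
```

```bash
cat > lev.py <<'E'
from h import *
# average depth over several frames, radial height profile of the mould about its centre
for cam in ['top','side']:
    ds=[];
    for _ in range(6):
        p,d=capture(cam);ds.append(np.where(d>0,d,np.nan))
    d=np.nanmedian(ds,0);W=cloud(cam,d)
    r=np.hypot(W[...,0]-.569,W[...,1]+.0625)
    reg=(W[...,2]>.075)&(W[...,2]<.112)&(r<.066)
    print(cam,'n',reg.sum())
    for a in np.arange(.036,.066,.004):
        m=reg&(r>=a)&(r<a+.004)
        if m.sum()>3: print('  r%.0f n%d z med %.4f p20 %.4f p80 %.4f'%(a*1e3,m.sum(),np.median(W[m][:,2]),*np.percentile(W[m][:,2],[20,80])))
    m=(np.hypot(W[...,0]-.569,W[...,1]+.062)<.007)&(W[...,2]>.24);print(' rod',m.sum(),np.percentile(W[m][:,2],[50,90]) if m.any() else '')
    b=(abs(W[...,2]-.02)<.008)&(abs(W[...,0]-.45)<.04)&(abs(W[...,1]+.062)<.08);print(' board z',b.sum(),np.median(W[b][:,2]))
    save('lev_'+cam,cv2.resize(p[150:260,240:360] if cam=='top' else p[130:300,200:400],None,fx=4 if cam=='top' else 3,fy=4 if cam=='top' else 3))
print(observe()['time'])
E
python3 lev.py;python3 look.py g2
```

```text
top n 326
  r36 n28 z med 0.0987 p20 0.0979 p80 0.0993
  r40 n29 z med 0.0979 p20 0.0969 p80 0.0987
  r44 n38 z med 0.0914 p20 0.0907 p80 0.0930
  r48 n30 z med 0.0910 p20 0.0905 p80 0.0918
  r52 n38 z med 0.0907 p20 0.0899 p80 0.0915
  r56 n40 z med 0.0902 p20 0.0891 p80 0.0910
  r60 n42 z med 0.0903 p20 0.0887 p80 0.0912
 rod 26 [0.28087012 0.28153528]
 board z 849 0.020312155669504284
side n 0
 rod 0 
 board z 1772 0.021571187896307187
23.975
t 23.975 pos [ 0.4478 -0.1292  0.2077] yaw 20.7 tilt [ 0.002 -0.003 -1.   ] phi 29.2 r 0.1377 F [-2.2  2.4 -0.5] q [-0.45 -0.06  1.74  0.    1.47  0.76]
side spindle []
side handle_grip [([0.4532, -0.1179, 0.2089], 0.67)]
side mould []
 rod top 0 
top spindle [([0.5686, -0.0625, 0.0917], 0.51)]
top handle_grip [([0.4486, -0.115, 0.2117], 0.79)]
top mould [([0.5772, -0.0614, 0.0244], 0.73)]
 rod top 22 [0.28101069 0.2823008 ]
```

arm_command:
  plan:
    - {"wx": 0,"wy": 0,"wz": -4.3,"dx": 3,"dy": 14.4,"dz": 0,"grip": 0.5}
    - {"wx": 0,"wy": 0,"wz": -4.3,"dx": 3.5,"dy": 14.4,"dz": 0,"grip": 0.5}
    - {"wx": 0,"wy": 0,"wz": 0,"dx": 0,"dy": 0,"dz": 0,"grip": 0.5}

```text
time: 24.75
position: [0.4652, -0.1539, 0.2075]
orientation: [-0.001, 0.968, 0.252, 0.001]
contact_force: [-3.2, 0.4, 0.2]
width: 0.499
gripper_force: 0.9
```

```bash
python3 lev.py; python3 -c "
from st import *"
```

```text
top n 477
  r36 n38 z med 0.0981 p20 0.0973 p80 0.0988
  r40 n47 z med 0.0971 p20 0.0952 p80 0.0979
  r44 n49 z med 0.0903 p20 0.0897 p80 0.0912
  r48 n42 z med 0.0900 p20 0.0893 p80 0.0912
  r52 n52 z med 0.0897 p20 0.0886 p80 0.0905
  r56 n42 z med 0.0899 p20 0.0884 p80 0.0910
  r60 n52 z med 0.0897 p20 0.0885 p80 0.0905
 rod 25 [0.28002822 0.28089905]
 board z 603 0.020270164656116307
side n 0
 rod 0 
 board z 1545 0.02160095186587596
25.35
t 25.35 pos [ 0.465  -0.1533  0.2077] yaw 29.3 tilt [ 0.002 -0.002 -1.   ] phi 41.6 r 0.1376 F [-1.7  1.3 -0.5] q [-0.48 -0.01  1.69  0.    1.47  0.58]
```

View pics/lev_top.png

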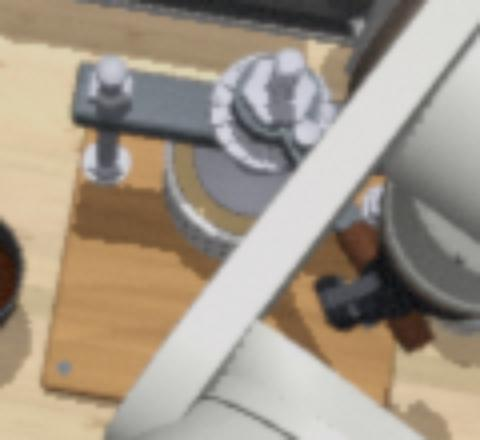

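The top view has the handle at right (400,290), with the foot pressing the follower in the mould at (230,190). The follower is still about 0.3 mm high, so I'll nudge it a little more.

arm_command:
  plan:
    - {"wx": 0,"wy": 0,"wz": -3,"dx": 2.6,"dy": 10.5,"dz": 0,"grip": 0.5}
    - {"wx": 0,"wy": 0,"wz": 0,"dx": 0,"dy": 0,"dz": 0,"grip": 0.5}
    - {"wx": 0,"wy": 0,"wz": 0,"dx": 0,"dy": -6,"dz": 0,"grip": 0.3}
    - {"wx": 0,"wy": 0,"wz": 0,"dx": 0,"dy": 0,"dz": 0,"grip": 0.1}
    - {"wx": 0,"wy": 0,"wz": 0,"dx": 0,"dy": 0,"dz": 0,"grip": 0}
    - {"wx": 0,"wy": 0,"wz": 0,"dx": 0,"dy": 0,"dz": -40,"grip": 0}
    - {"wx": 0,"wy": 0,"wz": 0,"dx": -20,"dy": 0,"dz": -50,"grip": 0}
    - {"wx": 0,"wy": 0,"wz": 0,"dx": -50,"dy": 0,"dz": -20,"grip": 0}
    - {"wx": 0,"wy": 0,"wz": 0,"dx": -50,"dy": 0,"dz": 0,"grip": 0}
    - {"wx": 0,"wy": 0,"wz": 0,"dx": 0,"dy": 0,"dz": 0,"grip": 0}

```text
time: 26.6
position: [0.366, -0.222, 0.318]
orientation: [-0.001, 0.961, 0.276, 0.001]
contact_force: [0.3, -0.4, 0.1]
width: 0.998
gripper_force: 0.0
```

```bash
python3 lev.py
```

```text
top n 698
  r36 n63 z med 0.0977 p20 0.0969 p80 0.0983
  r40 n79 z med 0.0956 p20 0.0899 p80 0.0973
  r44 n74 z med 0.0899 p20 0.0893 p80 0.0910
  r48 n73 z med 0.0902 p20 0.0895 p80 0.0911
  r52 n80 z med 0.0897 p20 0.0888 p80 0.0907
  r56 n82 z med 0.0903 p20 0.0884 p80 0.0909
  r60 n57 z med 0.0896 p20 0.0881 p80 0.0905
 rod 25 [0.27945539 0.28025946]
 board z 1659 0.020278571279298996
side n 703
  r36 n59 z med 0.0987 p20 0.0983 p80 0.0994
  r40 n71 z med 0.0979 p20 0.0948 p80 0.0989
  r44 n54 z med 0.0912 p20 0.0908 p80 0.0918
  r48 n59 z med 0.0911 p20 0.0907 p80 0.0916
  r52 n64 z med 0.0910 p20 0.0903 p80 0.0914
  r56 n61 z med 0.0913 p20 0.0899 p80 0.0919
  r60 n57 z med 0.0913 p20 0.0899 p80 0.0919
 rod 0 
 board z 42 0.021530504948919504
27.2
```

View pics/lev_side.png

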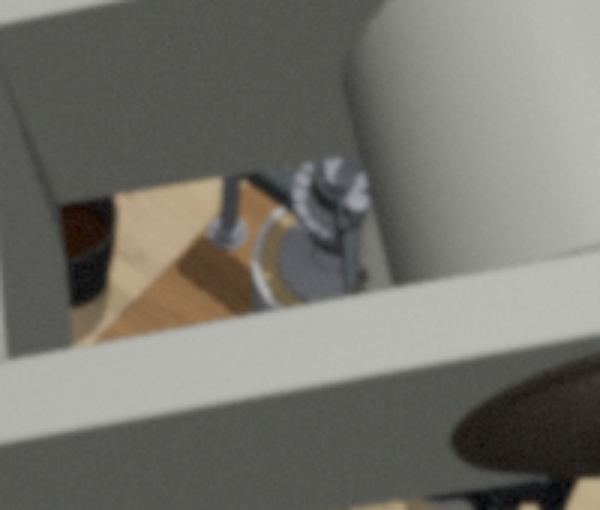

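The side view, through the arm, shows the foot on the follower, level with the rim at (290,265). The depth readings agree to about 0.2 mm and the gripper is clear, so I'm handing in.

```bash
python3 -c "
from bench import *
print(finish_job())"
```

```text
the job is handed in; nothing more can be done
None
```

The job is handed in at about 27 s: the mould is back against both stop pegs, and the follower is pressed level with the rim, within about 0.5 mm by the camera depth. It was left under pressure with the gripper clear, and I saw no sign of anything being knocked over.

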